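Gauge a fired collar's bore on the taper and sort it into the basin of its size

TASK

Take the clay collar that lies on the green square of the board, slide it down the tapered gauge until it stops, and press it home there gently and squarely, with a light steady push of about 5 to 8 N, so that you can read which colour band its lower edge has stopped at. Then lift it off and set it down flat in the basin of that colour, without dropping it. Leave the other two collars, the hammer and the hexagonal tile where they lie, and do not force the collar on the gauge: it is brittle.

Things in the scene. Friction and masses are not known exactly. Their poses are not given: they have to be found in the camera images.
- collar_1: a fired terracotta pipe collar: a plain ring 60 mm across and 18 mm tall, 50 to 100 g, lying flat on the board. The bore lies between 35 and 45 mm and differs from collar to collar; only the gauge tells it. Origin at the centre of its underside, z along its axis. Brittle: it cracks if pushed on the taper with over about 12 N (wedging: it bears on it with up to 3 times the push)
- collar_2: a fired terracotta pipe collar: a plain ring 60 mm across and 18 mm tall, 50 to 100 g, lying flat on the board. The bore lies between 35 and 45 mm and differs from collar to collar; only the gauge tells it. Origin at the centre of its underside, z along its axis. Brittle: it cracks if pushed on the taper with over about 12 N (wedging: it bears on it with up to 3 times the push)
- collar_3: a fired terracotta pipe collar: a plain ring 60 mm across and 18 mm tall, 50 to 100 g, lying flat on the board. The bore lies between 35 and 45 mm and differs from collar to collar; only the gauge tells it. Origin at the centre of its underside, z along its axis. Brittle: it cracks if pushed on the taper with over about 12 N (wedging: it bears on it with up to 3 times the push)
- green_square (a point): centre of the green glazed square (86 mm) let flush into the top of the board, 18 mm above the bench, where the collar to be gauged lies. The other two collars lie 100 mm and 200 mm from it along the board; x points along the board towards them, z up
- board: the wooden ware board under the collars, fixed: 310 x 100 x 18 mm, origin at the centre of its underside, x along its length (the green square is 100 mm from its centre towards -x), z up. The collars lie on its top, 18 mm above the bench
- gauge: the bore gauge, fixed: an upright aluminium taper 100 mm high, its flange (100 mm across, 12 mm thick) bolted to the bench. Origin on the axis at the underside, z up. Diameter 28 mm at height 93 mm, 1 mm more for each 3 mm down; above 93 mm a blunt nose. Three painted bands between black lines, 12 mm each. A collar off the axis bears on one side first and feels a side force of some N
- red_band (a point): on the gauge's axis at mid-height of the red band, 69 mm up, where the taper is 36 mm across. The band spans 63 to 75 mm: a collar is of this size if its lower edge, square and home, stops within it (a push of 5 N sinks it about 1.5 mm lower)
- yellow_band (a point): on the gauge's axis at mid-height of the yellow band, 57 mm up, where the taper is 40 mm across. The band spans 51 to 63 mm: a collar is of this size if its lower edge, square and home, stops within it (a push of 5 N sinks it about 1.5 mm lower)
- blue_band (a point): on the gauge's axis at mid-height of the blue band, 45 mm up, where the taper is 44 mm across. The band spans 39 to 51 mm: a collar is of this size if its lower edge, square and home, stops within it (a push of 5 N sinks it about 1.5 mm lower)
- basin_red: an open round red plastic basin, fixed, for collars that stop at the red band: flat floor 4 mm thick and about 65 mm in radius inside, wall flaring to 79 mm outer radius at the rim, 34 mm high. Origin at the centre of its underside, z up. Basins change places from run to run
- basin_yellow: an open round yellow plastic basin, fixed, for collars that stop at the yellow band: flat floor 4 mm thick and about 65 mm in radius inside, wall flaring to 79 mm outer radius at the rim, 34 mm high. Origin at the centre of its underside, z up. Basins change places from run to run
- basin_blue: an open round blue plastic basin, fixed, for collars that stop at the blue band: flat floor 4 mm thick and about 65 mm in radius inside, wall flaring to 79 mm outer radius at the rim, 34 mm high. Origin at the centre of its underside, z up. Basins change places from run to run
- hammer: a tile cutter's hammer lying on the bench, 200 mm long with a steel head 135 mm across at its +x end, 22 mm high. Origin on the bench under the middle of its length. Not needed; leave it alone
- hex_tile: a loose hexagonal clay tile, 100 mm over its corners, 14 mm thick, lying on the bench. Origin at the centre of its underside. Not needed; leave it alone

How it is judged:
By the outcome, as a careful person would: the job done as asked, in the order asked, and still so for the second after the job is handed in, with the robot touching nothing.
It also fails if it takes over 61 s, if anything falls off the work surface, if the arm or the gripper's body presses on something with over 40 N, if the wrist force passes 120 N, or if a joint passes its speed limit or range.

ROBOT

A 6-joint arm with a two-finger parallel gripper is mounted at the origin on the work surface. World frame = base frame: x ahead of the robot, y to its left, z up, the work surface at z = 0. Lengths are in mm, angles in rad, forces in N, time in s.
With the tool pointing down it reaches from about 375 to 900 mm from the base axis. Payload 3.1 kg.
Tool frame: the origin (TCP) lies between the finger pads; the fingertips stand tip_reach ahead of it and the grasp point (between the pads) lies 5 mm behind it (tip_reach is the distance from the TCP to the fingertips, in mm); z points along the fingers, y is the line along which they close (so a half turn about z gives the same grasp; the last joint's range is limited). The gripper opens to 85 mm and grips with 20 to 120 N. Pads are 22 mm wide; open, the fingers measure 114 mm over their backs; the gripper's body (76 mm by 85 mm) begins 54 mm behind the grasp point. The pads swing forward as they close: fully open they stand 13 mm farther back than shut.
Start: joints at [1.014, 0.527, 1.433, -0, 1.181, -0.178], TCP at [230.506, 580.916, 245.31] pointing down, gripper open.
Joint ranges: [-3.08, 3.08], [-0.75, 2.2], [0.22, 2.44], [-1.43, 4.57], [0, 2.65], [-2.85, 2.85]. Speed limits (rad/s): [2.79, 2.79, 3.14, 3.14, 3.14, 3.14].

INTERFACE

Orientations are given as [roll, pitch, yaw] about the fixed x, y, z axes, in that order (R = Rz(yaw) Ry(pitch) Rx(roll)).
In Python, from station import state, camera, job_done, tip_reach gives the robot as it stands. The module is installed in compiled form; this text tells all that it offers.
- The arm moves only by the tool jog_arm, never from a script. Its argument "deltas" is text: rows parted by semicolons, each of 7 numbers parted by spaces: the shift along the world's x, y, z in m, then the turn, a rotation vector about the world's x, y, z in degrees, then the opening, from -1 (shut) to 1 (fully open). In form: x y z ax ay az hand; .... A call has 1 to 20 rows; each row is the pose to reach, as a shift and turn from the pose commanded when the call began; what a row does not reach only later rows make up. A row lasts 1/12 s, in which the tool goes at most 41.7 mm and 7.16 degrees, less where a joint would pass 70% of its speed; a pose out of reach is approached as far as the arm can. A call with a gripper value outside its range is refused whole. The fingers move at their own pace and stop on an object; "grip_force" is the grip in N (left out, the last holds). Time passes only in rows, so rows that repeat a pose let the fingers close. It gives the time, the measured TCP pose, the force, the opening and the grip force at its end, in the units of the state.
- state(): the state, without advancing time (a new reading comes with each control period).
- camera(name): name is "scene" or "top" or "wrist"; returns a dict with "img" (384x512x3 uint8, red, green, blue), "fovy" (degrees; the focal length in pixels is half the picture's height over the tangent of half this angle, whatever the lens; pixels are square), "cx", "cy" (the principal point, pixels), "position" and "attitude" of the camera in the world. Camera axes: x right, y down, z forward; pixel columns grow to the right and rows downward; lengths in mm; the calibration is good to about 2 mm. A picture is of the moment at which its call begins. There is no depth.
- job_done(): hands the job in; it is judged then, once.
The state is a dict: "clock": time; "joint_positions": joint angles; "dq": joint speeds; "joint_efforts": joint torques, N m; "position": TCP position; "tcp_rot": TCP orientation; "contact_force": force on the tool from outside, world axes, zero at the start; "ft_torque": the same for the moment, N m; "finger_gap": opening from 0.0 (shut) to 1.0 (fully open); "finger_force": force on a finger pad.
Only numpy, scipy, OpenCV 4.12 (cv2) and the standard library are available. Lean on these libraries where they do the work, as an engineer would, in place of code of your own. Each camera call takes 0.05 s, during which the arm holds its last target. There are 200 camera calls.

## Working session

There is one attempt and no reset: what is moved stays moved. The work goes in short steps, Python scripts to look and compute and a tool call to move; the robot and the scene stay as the last step left them, time stands still between calls to the robot, and variables do not carry over. Pictures are saved under pics/ and viewed, at most 15 in all, crops included, and the job is handed in when it is done.

Besides the shell and the picture viewer there is one more tool, called after "Call:" by a JSON object that holds its "method" and its "body", one argument or row to a line. jog_arm: Moves the arm, as the interface text tells. Its arguments: {"type":"object","properties":{"deltas":{"type":"string"},"grip_force":{"type":"number"}},"required":["deltas"]}

```bash
mkdir -p pics; cat > h.py <<'E'
import numpy as np, cv2
from station import state, camera, tip_reach
from scipy.spatial.transform import Rotation as R
def shot(n):
    c=camera(n); return c
def K(c):
    f=c["img"].shape[0]/2/np.tan(np.radians(c["fovy"])/2); return f
def rot(c):
    a=np.array(c["attitude"],float)
    return a if a.shape==(3,3) else R.from_euler('xyz',a).as_matrix()
def ray(c,u,v):
    d=rot(c)@np.array([(u-c["cx"])/K(c),(v-c["cy"])/K(c),1]); return np.array(c["position"],float),d
def onz(c,u,v,z):
    p,d=ray(c,u,v); return p+d*(z-p[2])/d[2]
def proj(c,P):
    q=rot(c).T@(np.array(P,float)-np.array(c["position"])); return c["cx"]+K(c)*q[0]/q[2], c["cy"]+K(c)*q[1]/q[2]
def tri(c1,p1,c2,p2):
    o1,d1=ray(c1,*p1);o2,d2=ray(c2,*p2);d1/=np.linalg.norm(d1);d2/=np.linalg.norm(d2)
    s=np.linalg.lstsq(np.c_[d1,-d2],o2-o1,rcond=None)[0]
    a,b=o1+s[0]*d1,o2+s[1]*d2
    return (a+b)/2,np.linalg.norm(a-b)
def save(c,n): cv2.imwrite("pics/"+n,c["img"][:,:,::-1])
E
python3 - <<'E'
from h import *
import pickle
print(state(),tip_reach if not callable(tip_reach) else tip_reach())
D={}
for n in("scene","top","wrist"):
    D[n]=c=shot(n); print(n,{k:v for k,v in c.items() if k!="img"})
pickle.dump(D,open("D.pkl","wb"))
cv2.imwrite("pics/a.png",np.vstack([np.hstack([cv2.resize(D["scene"]["img"],(400,300)),cv2.resize(D["wrist"]["img"],(400,300))])])[:,:,::-1])
save(D["top"],"top.png")
E
```

```text
{'clock': 0.0, 'joint_positions': array([ 1.01449854e+00,  5.28482814e-01,  1.43389807e+00,  8.49975856e-06,
        1.18135230e+00, -1.78505332e-01]), 'dq': array([-4.14131103e-04,  6.44409859e-05, -3.43036912e-04,  1.60520056e-04,
        1.20076309e-03, -7.72574728e-04]), 'joint_efforts': array([ 8.77879065e-04, -4.42352486e+01, -1.78025651e+01, -5.15390252e-05,
        8.40128108e-03, -4.48415491e-06]), 'position': array([230.1571253 , 580.35737907, 244.32467659]), 'tcp_rot': array([-3.13948753e+00, -3.87801288e-04,  2.76379655e+00]), 'contact_force': array([-0.16528487,  0.16941164,  0.19013456]), 'ft_torque': array([-0.02094689, -0.01051777,  0.04282326]), 'finger_force': 0.0, 'finger_gap': 0.9991293498991309} 14.0
scene {'fovy': 52.31739859647057, 'cx': 253.46531789493406, 'cy': 188.62605558706815, 'position': array([1039.18419348,  697.75076133,  825.15394153]), 'attitude': array([-2.29966835, -0.01742958,  2.53480547])}
top {'fovy': 54.297316287157294, 'cx': 256.30797795142524, 'cy': 189.42782096973463, 'position': array([ 491.59746253,   38.20673606, 1148.10452365]), 'attitude': array([-3.09723441,  0.01114747, -1.59334915])}
wrist {'fovy': 67.86024820010397, 'cx': 255.53335789208708, 'cy': 191.31220042717925, 'position': array([152.47173432, 612.08267796, 373.00471905]), 'attitude': array([2.81049850e+00, 1.65978690e-03, 1.19361417e+00])}
```

View pics/top.png

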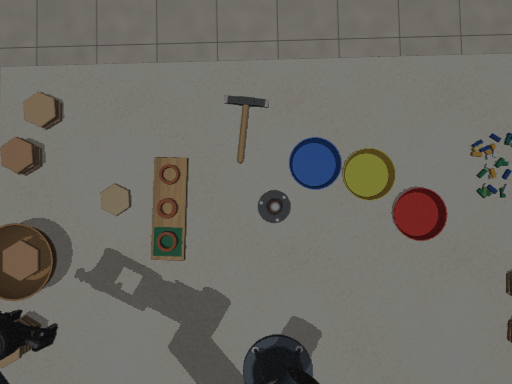

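View pics/a.png

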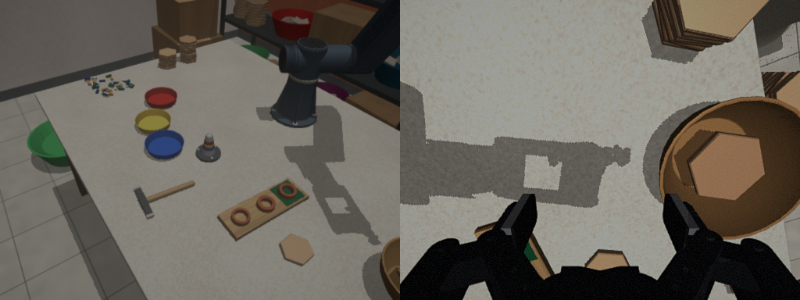

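The top view shows the green square with collar_1 at (168,242), the gauge at (274,206), and the basins blue (315,163), yellow (369,174) and red (419,213). The scene view agrees. The wrist camera sees only the board's edge. Next I'll measure these from the two fixed views.

```bash
cat > m.py <<'E'
from h import *
import pickle
D=pickle.load(open("D.pkl","rb")); S,T=D["scene"],D["top"]
def comp(m,near):
    n,l,s,c=cv2.connectedComponentsWithStats(m.astype(np.uint8),connectivity=8)
    k=[i for i in range(1,n) if s[i,4]>60]
    i=min(k,key=lambda i:np.hypot(*(c[i]-near))); return (l==i).astype(np.uint8)
def hull(m): return cv2.convexHull(np.vstack(cv2.findContours(m,0,1)[0]))
def cen(h):
    M=cv2.moments(h); return np.array([M["m10"]/M["m00"],M["m01"]/M["m00"]])
def hsv(c): return cv2.cvtColor(c["img"],cv2.COLOR_RGB2HSV).astype(int)
def green(c,near):
    h=hsv(c); return comp((h[...,0]>50)&(h[...,0]<95)&(h[...,1]>100)&(h[...,2]>20),near)
E
python3 - <<'E'
from m import *
q={"scene":(288*1.28,190*1.28),"top":(168,242)}
ctr={}
for n,c in D.items():
    if n=="wrist":continue
    g=green(c,q[n]); hg=hull(g); 
    box=cv2.minAreaRect(hg)
    poly=np.zeros(g.shape,np.uint8); cv2.fillConvexPoly(poly,hg,1)
    ap=cv2.approxPolyDP(hg,6,True)[:,0]
    h=hsv(c)
    ring=comp((poly==1)&((h[...,0]<25)|(h[...,0]>170))&(h[...,1]>60),q[n]); hr=hull(ring)
    e=cv2.fitEllipse(hr)
    print(n,"green",cen(hg),box,ap.tolist(),"ring",cen(hr),e)
    for p in ap: print(onz(c,*p,18).round(1))
    print("ctr onz18",onz(c,*cen(hg),18),"ring on 27",onz(c,*cen(hr),27), "on 36",onz(c,*e[0],36))
    ctr[n]=(cen(hg),cen(hr))
    x,y=map(int,q[n]); 
print("tri green",tri(S,ctr["scene"][0],T,ctr["top"][0]),"ring",tri(S,ctr["scene"][1],T,ctr["top"][1]))
a=cv2.resize(S["img"][150:330,240:400],None,fx=2.5,fy=2.5,interpolation=2)
b=cv2.resize(T["img"][150:270,140:300],None,fx=2.4,fy=2.4,interpolation=2)
a=cv2.resize(a,(400,450));b=cv2.resize(b,(400,300))
b=cv2.copyMakeBorder(b,0,150,0,0,0)
cv2.imwrite("pics/b.png",np.hstack([a,b])[:,:,::-1])
# basins
for nm,lo,hi,ps in(("blue",100,125,((164*1.28,145*1.28),(315,163))),("yellow",22,35,((153*1.28,121*1.28),(369,174))),("red",170,181,((160*1.28,98*1.28),(419,213)))):
    r=[]
    for c,p in zip((S,T),ps):
        h=hsv(c); m=comp((h[...,0]>=lo)&(h[...,0]<=hi)&(h[...,1]>110),p); r.append(cv2.fitEllipse(hull(m)))
    print(nm,r[1],tri(S,r[0][0],T,r[1][0]),onz(T,*r[1][0],34),onz(S,*r[0][0],34))
E
```

```text
scene green [367.64802094 248.84036637] ((368.0, 246.5), (33.23401641845703, 23.33452033996582), 45.0) [[388, 250], [367, 262], [348, 243], [355, 238]] ring [367.07667934 246.5373891 ] ((367.1815185546875, 246.14584350585938), (15.422209739685059, 24.48807716369629), 102.53378295898438)
[354.  362.4  18. ]
[430.3 358.6  18. ]
[425.3 285.3  18. ]
[396.5 283.3  18. ]
ctr onz18 [396.19750693 329.20922917  18.        ] ring on 27 [398.7582428  327.01186357  27.        ] on 36 [404.75781484 330.42251745  36.        ]
top green [167.10665776 241.25762636] ((167.2521514892578, 241.447998046875), (27.60104751586914, 28.01735496520996), 2.385944128036499) [[181, 228], [180, 255], [153, 254], [155, 228]] ring [166.48460292 241.07617504] ((166.477783203125, 241.09765625), (19.53436851501465, 20.8338565826416), 48.51754379272461)
[430.9 279.3  18. ]
[350.1 283.4  18. ]
[354.8 364.7  18. ]
[432.6 357.9  18. ]
ctr onz18 [392.05226536 321.72139703  18.        ] ring on 27 [393.42432733 321.31983142  27.        ] on 36 [394.14955243 319.06806772  36.        ]
tri green (array([390.49518622, 324.6941
[... 238 characters left out ...]
8454589844) (array([ 616.33415601, -127.80389184,   26.31810985]), np.float64(1.7084144107478805)) [ 616.17249784 -127.17981165   34.        ] [ 619.80484483 -119.22287802   34.        ]
yellow ((368.7174377441406, 173.77279663085938), (51.83172607421875, 52.603546142578125), 139.9412078857422) (array([ 579.88685677, -287.41451039,   25.95279084]), np.float64(2.3586013260711707)) [ 580.21069712 -285.80818813   34.        ] [ 583.72987564 -276.52050127   34.        ]Traceback (most recent call last):
  File "<stdin>", line 28, in <module>
  File "m.py", line 7, in comp
    i=min(k,key=lambda i:np.hypot(*(c[i]-near))); return (l==i).astype(np.uint8)
ValueError: min() iterable argument is empty
```

View pics/b.png

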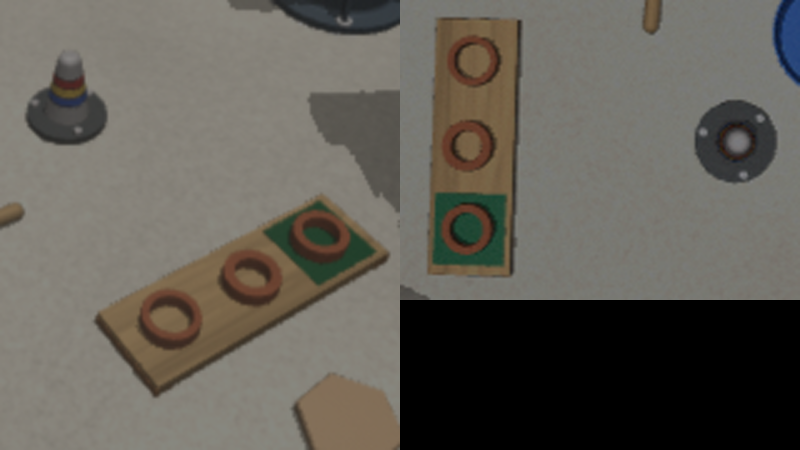

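The crop shows collar_1 centred on the green square, the board running along world +x, and the gauge clear of everything. Next I'll measure the gauge and the red basin.

```bash
python3 - <<'E'
from m import *
for nm,f,ps in(("red",lambda h:((h[...,0]<8)|(h[...,0]>170))&(h[...,1]>130),((160*1.28,98*1.28),(419,213))),("flange",lambda h:h[...,2]<90,((267,196),(274,206)))):
    r=[]
    for c,p in zip((S,T),ps):
        h=hsv(c); m=comp(f(h),p); r.append(cv2.fitEllipse(hull(m)))
    print(nm,r,tri(S,r[0][0],T,r[1][0]),[onz(c,*r[i][0],z).round(1) for i,c in enumerate((S,T)) for z in(12,34)])
# nose
for c,(u,v) in((S,(267,174)),(T,(275,206))):
    h=hsv(c)[v-8:v+9,u-8:u+9]; m=(h[...,2]>120)&(h[...,1]<40); ys,xs=np.nonzero(m); print("nose",xs.mean()+u-8,ys.mean()+v-8,m.sum(),onz(c,xs.mean()+u-8,ys.mean()+v-8,98).round(1))
E
```

```text
red [((205.47935485839844, 124.40471649169922), (25.99382972717285, 39.696529388427734), 85.6536636352539), ((419.8445739746094, 213.7677764892578), (51.8758659362793, 53.38376998901367), 131.76333618164062)] (array([ 456.60526966, -437.68922301,   18.67861261]), np.float64(2.8266806016778165)) [array([ 450.9, -445.9,   12. ]), array([ 466.8, -414.9,   34. ]), array([ 457.5, -441.4,   12. ]), array([ 458.2, -432.1,   34. ])]
flange [((265.7383117675781, 191.365966796875), (32.47092056274414, 35.00392150878906), 153.71478271484375), ((273.792724609375, 206.06565856933594), (32.85679244995117, 33.0434455871582), 68.77005004882812)] (array([490.70529723,  -1.78449185,  22.30998192]), np.float64(0.16569002395466895)) [array([483.7, -10.8,  12. ]), array([498.8,   8.3,  34. ]), array([490.6,  -2.1,  12. ]), array([490.7,  -1.3,  34. ])]
nose 267.05357142857144 171.35119047619048 168 [487.5  -4.6  98. ]
nose 274.90909090909093 206.27272727272728 11 [490.1  -2.2  98. ]
```

Call:
{"method": "jog_arm", "body": {
  "deltas": "0.02 -0.04 -0.01 0 0 6 1;0.04 -0.08 -0.02 0 0 12 1;0.06 -0.11 -0.03 0 0 18 1;0.08 -0.15 -0.03 0 0 21.6 1;0.1 -0.19 -0.03 0 0 21.6 1;0.12 -0.22 -0.03 0 0 21.6 1;0.14 -0.24 -0.03 0 0 21.6 1;0.155 -0.255 -0.03 0 0 21.6 1;0.162 -0.259 -0.03 0 0 21.6 1;0.162 -0.259 -0.03 0 0 21.6 1;0.162 -0.259 -0.03 0 0 21.6 1",
  "grip_force": 30
}}

```text
clock: 1.07
position: [392.3, 322.1, 215.1]
tcp_rot: [3.141, -0.001, 3.14]
contact_force: [-0.0, 0.5, -1.4]
finger_gap: 0.997
finger_force: 0.0
```

```bash
python3 - <<'E'
from h import *
import pickle
c=shot("wrist"); pickle.dump(c,open("w1.pkl","wb")); save(c,"w1.png"); print(state()["position"],state()["tcp_rot"],c["position"],c["attitude"])
E
```

```text
[391.65388198 322.47819614 215.11786564] [ 3.14153663e+00 -1.09658265e-03  3.14122998e+00] [308.63030503 322.81803956 343.76674631] [ 2.81092161e+00 -2.40643707e-04  1.56972254e+00]
```

View pics/w1.png

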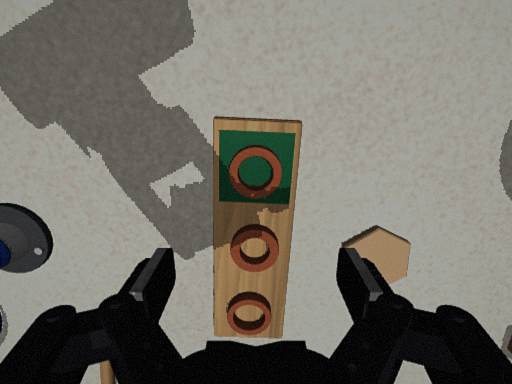

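The wrist view shows collar_1 in the green square at about (255,172), collar_2 at (255,248), collar_3 at (249,313), and the fingers open at the bottom. I'll measure the ring from this view and take a second, lower view to get its height.

Call:
{"method": "jog_arm", "body": {
  "deltas": "-0.03 0 -0.02 0 0 0 1;-0.05 0 -0.04 0 0 0 1;-0.06 0 -0.06 0 0 0 1;-0.06 0 -0.06 0 0 0 1;-0.06 0 -0.06 0 0 0 1"
}}

```text
clock: 1.53
position: [331.0, 322.6, 154.9]
tcp_rot: [-3.141, -0.002, -3.139]
contact_force: [0.4, 0.5, -0.0]
finger_gap: 1.0
finger_force: 0.0
```

```bash
cat > w.py <<'E'
from m import *
def ringw(c):
    h=hsv(c); gm=(h[...,0]>50)&(h[...,0]<95)&(h[...,1]>100)
    g=comp(gm,np.argwhere(gm)[:,::-1].mean(0)); hg=hull(g)
    poly=np.zeros(g.shape,np.uint8); cv2.fillConvexPoly(poly,hg,1)
    ring=((poly==1)&((h[...,0]<14)|(h[...,0]>170))&(h[...,1]>80)).astype(np.uint8)
    ring=comp(ring,cen(hg)); cs,hi=cv2.findContours(ring,cv2.RETR_CCOMP,1)
    inner=max((cs[i] for i in range(len(cs)) if hi[0][i][3]>=0),key=cv2.contourArea)
    return cen(hg),cv2.fitEllipse(hull(ring)),cv2.fitEllipse(inner),cv2.boundingRect(hg)
E
python3 - <<'E'
from w import *
a=pickle.load(open("w1.pkl","rb")); b=shot("wrist"); pickle.dump(b,open("w2.pkl","wb")); print(state()["position"])
ra,rb=ringw(a),ringw(b); print(ra,rb)
print("outer",tri(a,ra[1][0],b,rb[1][0]),"inner",tri(a,ra[2][0],b,rb[2][0]),"green",tri(a,ra[0],b,rb[0]))
for c,r in((a,ra),(b,rb)):
    print(onz(c,*r[1][0],29).round(1),onz(c,*r[2][0],32).round(1),onz(c,*r[0],18).round(1))
    k=K(c)/(c["position"][2]-29); print("outer dia px->mm",np.array(r[1][1])/k)
E
```

```text
[332.79164452 323.14302262 155.77060355]Traceback (most recent call last):
  File "<stdin>", line 3, in <module>
  File "w.py", line 7, in ringw
    ring=comp(ring,cen(hg)); cs,hi=cv2.findContours(ring,cv2.RETR_CCOMP,1)
  File "m.py", line 7, in comp
    i=min(k,key=lambda i:np.hypot(*(c[i]-near))); return (l==i).astype(np.uint8)
ValueError: min() iterable argument is empty
```

```bash
python3 - <<'E'
from w import *
for f in("w1.pkl","w2.pkl"):
    c=pickle.load(open(f,"rb")); h=hsv(c); gm=(h[...,0]>50)&(h[...,0]<95)&(h[...,1]>100)&(h[...,2]>25)
    n,l,s,ce=cv2.connectedComponentsWithStats(gm.astype(np.uint8)); print([(s[i].tolist(),ce[i].round()) for i in range(1,n) if s[i,4]>60])
save(c,"w2.png"); print(hsv(pickle.load(open("w1.pkl","rb")))[172,225:240].tolist())
E
```

```text
[([219, 130, 76, 74, 2837], array([256., 162.])), ([239, 157, 33, 30, 767], array([255., 171.]))]
[([214, 200, 86, 77, 3097], array([255., 230.])), ([236, 232, 38, 27, 742], array([255., 245.]))]
[[74, 166, 43], [77, 197, 35], [76, 174, 44], [54, 113, 34], [6, 170, 108], [8, 169, 119], [8, 172, 123], [8, 167, 133], [8, 174, 126], [8, 170, 129], [8, 166, 134], [9, 175, 125], [7, 173, 93], [14, 160, 35], [73, 188, 68]]
```

View pics/w2.png

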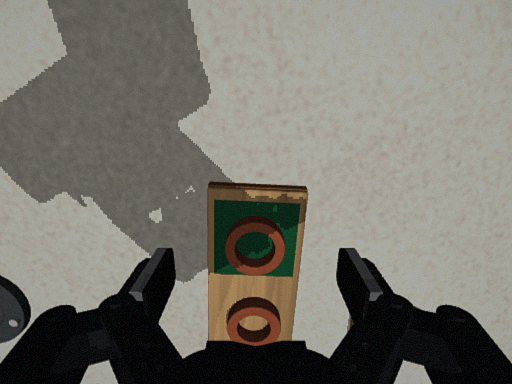

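The second view shows the whole ring at (255,245). My mask had picked the green inside the bore, so I'll use the largest green part instead.

```bash
python3 - <<'E'
import re
s=open("w.py").read()
s=s.replace("g=comp(gm,np.argwhere(gm)[:,::-1].mean(0))","gm=gm.astype(np.uint8); n,l,st,_=cv2.connectedComponentsWithStats(gm); g=(l==1+st[1:,4].argmax()).astype(np.uint8)")
open("w.py","w").write(s)
E
python3 - <<'E'
from w import *
a,b=[pickle.load(open(f,"rb")) for f in("w1.pkl","w2.pkl")]
ra,rb=ringw(a),ringw(b); print(ra,rb)
print("outer",tri(a,ra[1][0],b,rb[1][0]),"inner",tri(a,ra[2][0],b,rb[2][0]),"green",tri(a,ra[0],b,rb[0]))
for c,r in((a,ra),(b,rb)):
    print(onz(c,*r[1][0],29).round(1),onz(c,*r[2][0],32).round(1),onz(c,*r[0],18).round(1))
    k=K(c)/(c["position"][2]-29); print("outer dia px->mm",np.array(r[1][1])/k)
E
```

```text
(array([255.42818906, 166.10464813]), ((255.02700805664062, 171.524658203125), (52.603214263916016, 52.894500732421875), 165.30601501464844), ((254.8792724609375, 170.89306640625), (31.576602935791016, 35.06647491455078), 91.592041015625), (219, 130, 76, 74)) (array([254.99445605, 237.39058365]), ((254.4961700439453, 245.48626708984375), (59.29995346069336, 59.843231201171875), 94.22822570800781), ((254.5017547607422, 244.7686767578125), (28.197834014892578, 38.18736267089844), 90.15575408935547), (214, 200, 86, 77))
outer (array([393.35377061, 322.22792131,  27.1292674 ]), np.float64(0.009592754152611219)) inner (array([392.67487568, 322.1453683 ,  26.87381187]), np.float64(0.1815310183730452)) green (array([389.43407723, 322.69422701,  17.21980867]), np.float64(0.015701668948331565))
[392.9 322.2  29. ] [391.3 322.1  32. ] [389.2 322.7  18. ]
outer dia px->mm [58.01553204 58.33678883]
[392.3 322.2  29. ] [389.8 322.3  32. ] [389.  322.7  18. ]
outer dia px->mm [52.90422989 53.38891308]
```

Collar_1 is at (393, 322) with its mid-height at z = 27, as expected. Now I'll grasp across y with the TCP at z ≈ 33.

Call:
{"method": "jog_arm", "body": {
  "deltas": "0.03 0 0 0 0 0 1;0.06 0 0 0 0 0 1;0.0605 0 -0.03 0 0 0 1;0.0605 0 -0.06 0 0 0 1;0.0605 0 -0.09 0 0 0 1;0.0605 0 -0.11 0 0 0 1;0.0605 0 -0.118 0 0 0 1;0.0605 0 -0.122 0 0 0 1;0.0605 0 -0.122 0 0 0 1;0.0605 0 -0.122 0 0 0 1"
}}

```text
clock: 2.42
position: [394.3, 322.6, 34.5]
tcp_rot: [3.14, 0.003, 3.141]
contact_force: [-0.2, -0.8, 0.2]
finger_gap: 0.998
finger_force: 0.0
```

Call:
{"method": "jog_arm", "body": {
  "deltas": "0 0 0 0 0 0 0.5;0 0 0 0 0 0 0.3;0 0 0 0 0 0 0.1;0 0 0 0 0 0 0;0 0 0 0 0 0 0;0 0 0 0 0 0 0;0 0 0 0 0 0 0;0 0 0 0 0 0 0;0 0 0 0 0 0 0",
  "grip_force": 30
}}

```text
clock: 3.17
position: [393.8, 322.4, 34.9]
tcp_rot: [3.14, 0.003, 3.141]
contact_force: [-0.8, -0.7, 7.1]
finger_gap: 0.687
finger_force: 30.8
```

Call:
{"method": "jog_arm", "body": {
  "deltas": "0 0 0.003 0 0 0 0;0 0 0.006 0 0 0 0;0 0 0.012 0 0 0 0;0 0 0.03 0 0 0 0;0 0 0.06 0 0 0 0;0 0 0.09 0 0 0 0;0 0 0.12 0 0 0 0;0 0 0.12 0 0 0 0;0 0 0.12 0 0 0 0"
}}

```text
clock: 3.92
position: [393.9, 322.5, 155.4]
tcp_rot: [3.139, 0.004, 3.141]
contact_force: [0.1, 0.2, -1.1]
finger_gap: 0.687
finger_force: 32.5
```

```bash
python3 - <<'E'
from w import *
s=state(); print(s)
w=shot("wrist"); pickle.dump(w,open("w3.pkl","wb")); t=shot("top"); sc=shot("scene"); pickle.dump((w,t,sc),open("p3.pkl","wb"))
b=cv2.resize(w["img"],(400,300)); 
u,v=map(int,proj(sc,s["position"])); a=cv2.resize(sc["img"][v-75:v+75,u-100:u+100],(400,300),interpolation=2)
cv2.imwrite("pics/c.png",np.hstack([b,a])[:,:,::-1])
E
```

```text
{'clock': 3.9167, 'joint_positions': array([ 4.66177168e-01,  5.07614632e-01,  1.81080747e+00, -4.63565111e-05,
        8.18440660e-01, -1.10396731e+00]), 'dq': array([-0.00253188,  0.04995565,  0.0348997 , -0.00031535, -0.0056736 ,
        0.00080424]), 'joint_efforts': array([ 5.74612396e-02, -3.88647652e+01, -1.24849623e+01,  3.88282933e-03,
       -1.77797943e-02, -4.66464780e-05]), 'position': array([393.9180471 , 322.4547726 , 155.37337624]), 'tcp_rot': array([3.13949428, 0.00423909, 3.14096795]), 'contact_force': array([ 0.14296161,  0.16699808, -1.1005013 ]), 'ft_torque': array([-0.02145282, -0.04192591,  0.01330172]), 'finger_force': 32.53897435963154, 'finger_gap': 0.6868535980646241}
```

View pics/c.png

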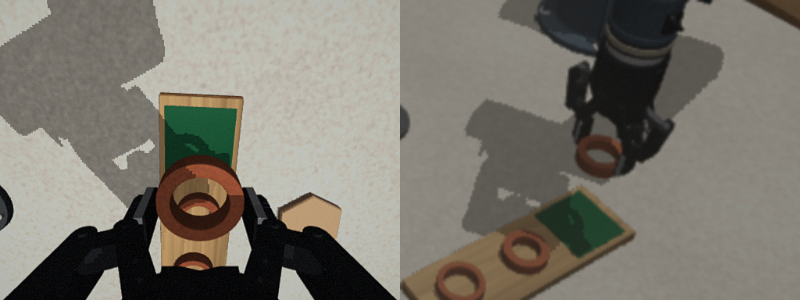

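Held flat and square; the left view shows the collar between the pads. Next I'll go near the gauge and take two wrist views.

Call:
{"method": "jog_arm", "body": {
  "deltas": "0.01 -0.035 0.02 0 0 0 0;0.02 -0.07 0.04 0 0 0 0;0.03 -0.105 0.06 0 0 0 0;0.03 -0.14 0.07 0 0 0 0;0.03 -0.175 0.07 0 0 0 0;0.03 -0.21 0.07 0 0 0 0;0.03 -0.245 0.07 0 0 0 0;0.03 -0.28 0.07 0 0 0 0;0.03 -0.305 0.07 0 0 0 0;0.03 -0.32 0.07 0 0 0 0;0.03 -0.324 0.07 0 0 0 0;0.03 -0.324 0.07 0 0 0 0;0.03 -0.324 0.07 0 0 0 0;0.03 -0.324 0.07 0 0 0 0"
}}

```text
clock: 5.23
position: [422.5, -1.0, 222.8]
tcp_rot: [3.141, -0.002, -3.141]
contact_force: [-0.2, 0.2, -0.1]
finger_gap: 0.685
finger_force: 32.9
```

```bash
python3 - <<'E'
from w import *
w=shot("wrist"); pickle.dump((w,state()),open("w4.pkl","wb")); save(w,"w4.png"); print(state()["position"],w["position"],w["attitude"])
print([np.round(proj(w,(490.5,-2,z))) for z in(12,100)])
E
```

```text
[422.55635433  -0.91143503 222.95678291] [338.93234455  -0.55522889 351.48566302] [ 2.81164910e+00 -7.76995660e-04  1.57175158e+00]
[array([254., 217.]), array([254., 253.])]
```

View pics/w4.png

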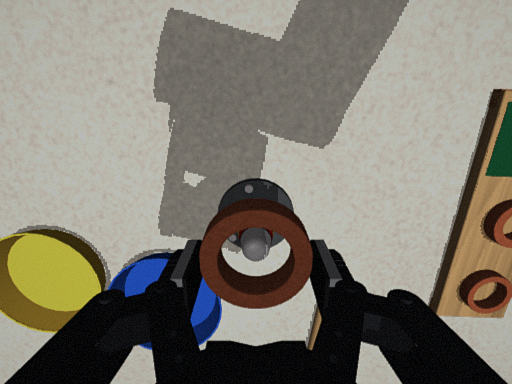

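The wrist view shows the nose at (256,245) through the collar's bore, with the flange partly hidden at (256,210). I'll move forward so the whole gauge clears the collar.

Call:
{"method": "jog_arm", "body": {
  "deltas": "0.035 0 0 0 0 0 0;0.06 0 0 0 0 0 0;0.07 0 0 0 0 0 0;0.07 0 0 0 0 0 0;0.07 0 0 0 0 0 0"
}}

```text
clock: 5.7
position: [492.0, -1.1, 222.8]
tcp_rot: [3.141, -0.003, -3.141]
contact_force: [-0.8, -0.1, -1.2]
finger_gap: 0.684
finger_force: 32.9
```

```bash
cat > g.py <<'E'
from w import *
def look(c,st):
    h=hsv(c); u,v=map(int,proj(c,(490,-2,12)))
    dark=(h[...,2]<75)&(h[...,1]<90)
    out={}
    r=145 # region around flange
    yy,xx=np.mgrid[:384,:512]
    f=comp(dark&(np.hypot(xx-u,yy-v)<60),(u,v)); out["flange"]=cv2.fitEllipse(hull(f))
    tc=((h[...,0]<16)|(h[...,0]>172))&(h[...,1]>110)&(h[...,2]>20)&(abs(xx-256)<70)&(yy>195)
    out["ring"]=cv2.fitEllipse(hull(comp(tc,(256,252))))
    un,vn=map(int,proj(c,(490,-2,99)))
    return out,(un,vn)
E
python3 - <<'E'
from g import *
w=shot("wrist"); st=state(); pickle.dump((w,st),open("w5.pkl","wb")); save(w,"w5.png"); print(st["position"],w["position"])
try: print(look(w,st))
except Exception as e: print(e)
E
```

```text
[491.1302633   -1.10437363 222.76480148] [408.52721099  -0.64184875 351.57256556]
({'flange': ((255.1245880126953, 162.05543518066406), (79.66556549072266, 80.26161193847656), 89.72439575195312), 'ring': ((255.44505310058594, 253.70669555664062), (109.35950469970703, 114.12826538085938), 92.92599487304688)}, (253, 186))
```

View pics/w5.png

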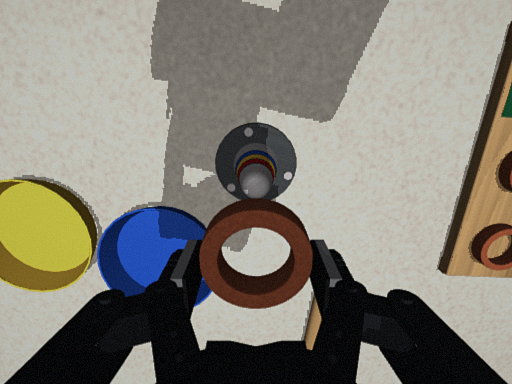

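The gauge is now fully visible: flange at (255,162), nose at (257,181). The blue basin is at (155,258) and the held collar at (255,254).

```bash
python3 - <<'E'
from g import *
w,st=pickle.load(open("w5.pkl","rb")); o,_=look(w,st)
print("flange@6..12",onz(w,*o["flange"][0],12),onz(w,*o["flange"][0],9))
k=K(w); print("flange dia",o["flange"][1][0]/k*np.linalg.norm(onz(w,*o["flange"][0],12)-w["position"]))
h=hsv(w); yy,xx=np.mgrid[:384,:512]
m=(h[...,1]<45)&(h[...,2]>75)&(np.hypot(xx-257,yy-181)<22)&(yy>162)
hh=hull(comp(m,(257,181))); e=cv2.fitEllipse(hh); print("nose",e,cv2.boundingRect(hh)); print([onz(w,*e[0],z).round(1) for z in(85,93,98)])
tcz=222.8
for dz in(-16.5+9,-16.5+12,-5): print("ring",onz(w,*o["ring"][0],tcz+dz),"rel",onz(w,*o["ring"][0],tcz+dz)[:2]-[491.3,-1.1])
# inner bore of ring in hand
tc=(((h[...,0]<16)|(h[...,0]>172))&(h[...,1]>110)&(h[...,2]>15)&(abs(xx-256)<70)&(yy>195)).astype(np.uint8)
r=comp(tc,(256,252)); cs,hi=cv2.findContours(r,cv2.RETR_CCOMP,1); i=max((i for i in range(len(cs)) if hi[0][i][3]>=0),key=lambda i:cv2.contourArea(cs[i])); print(cv2.fitEllipse(cs[i]),cv2.boundingRect(cs[i]),cv2.boundingRect(r))
# outline fits: top edge circle radius 30 predicted for rel x
rb=cv2.boundingRect(r)
P=lambda z,cx,t:proj(w,(cx+30*np.cos(t),-1.1+30*np.sin(t),z))
for dx in(-2,-1,0,1,2,3):
    pts=[P(z,491.3+dx,t) for z in(206.3,224.3) for t in np.linspace(0,6.28,200)]; p=np.array(pts); print(dx,p.min(0).round(1),p.max(0).round(1))
E
```

```text
flange@6..12 [486.89597771  -0.84941664  12.        ] [487.58833724  -0.85125042   9.        ]
flange dia 97.27802876829982
nose ((255.0842742919922, 184.6803436279297), (25.663021087646484, 26.637372970581055), 104.76400756835938) (242, 172, 27, 26)
[array([492.7,  -0.8,  85. ]), array([490.1,  -0.8,  93. ]), array([488.6,  -0.8,  98. ])]
ring [490.99315761  -0.49683887 215.3       ] rel [-0.30684239  0.60316113]
ring [489.17769432  -0.50003122 218.3       ] rel [-2.12230568  0.59996878]
ring [489.48027154  -0.49949916 217.8       ] rel [-1.81972846  0.60050084]
((255.60926818847656, 251.2046661376953), (50.304962158203125, 69.65245819091797), 89.67091369628906) (220, 226, 72, 52) (199, 199, 114, 109)
-2 [195.7 193.4] [312.8 307.7]
-1 [195.8 195.1] [312.7 309.2]
0 [196.  196.9] [312.6 310.7]
1 [196.1 198.6] [312.4 312.1]
2 [196.2 200.3] [312.3 313.6]
3 [196.4 202.1] [312.2 315.1]
```

```bash
python3 - <<'E'
from g import *
w,st=pickle.load(open("w5.pkl","rb")); w4,_=pickle.load(open("w4.pkl","rb"))
def nose(w,u,v,r=22,vmin=0):
    h=hsv(w); yy,xx=np.mgrid[:384,:512]
    # specular/brightness-graded nose top: grey and unsaturated, between dark flange
    m=(h[...,1]<45)&(h[...,2]>75)&(h[...,2]<150)&(np.hypot(xx-u,yy-v)<r)&(yy>vmin)
    hh=hull(comp(m,(u,v))); return cv2.boundingRect(hh),cv2.fitEllipse(hh)
a=nose(w,257,182,20,162); b=nose(w4,256,246,20,228); print(a,b)
print("tri",tri(w,a[1][0],w4,b[1][0]))
for c in(w,w4):
  pass
v=lambda w,r,c:hsv(w)[r,c-22:c+22,2].tolist()
print(v(w4,245,256)); print(hsv(w4)[222:275,256,2].tolist()); print(hsv(w)[150:205,256,2].tolist())
E
```

```text
((242, 172, 27, 26), ((255.0842742919922, 184.6803436279297), (25.663021087646484, 26.637372970581055), 104.76400756835938)) ((237, 239, 39, 23), ((255.72512817382812, 249.38182067871094), (21.89125633239746, 39.47222900390625), 83.88543701171875))
tri (array([ 4.89573163e+02, -4.14926506e-01,  9.47852862e+01]), np.float64(0.7981015088771336))
[117, 103, 76, 47, 33, 34, 33, 55, 58, 64, 79, 85, 93, 92, 98, 108, 108, 111, 120, 119, 126, 113, 111, 108, 106, 104, 103, 96, 89, 82, 83, 119, 116, 93, 76, 69, 64, 60, 67, 81, 107, 144, 192, 190]
[89, 90, 87, 87, 86, 80, 64, 59, 63, 61, 65, 63, 65, 57, 63, 64, 67, 71, 85, 96, 97, 106, 108, 111, 116, 116, 110, 112, 109, 107, 109, 107, 105, 105, 112, 104, 100, 94, 98, 147, 192, 188, 187, 189, 187, 186, 190, 192, 187, 188, 185, 192, 195]
[51, 62, 63, 63, 53, 90, 81, 68, 42, 56, 56, 61, 40, 35, 65, 64, 62, 68, 66, 64, 67, 67, 75, 80, 93, 106, 115, 117, 123, 123, 124, 126, 129, 122, 116, 116, 119, 120, 118, 114, 118, 119, 116, 109, 110, 104, 96, 81, 57, 42, 38, 42, 46, 45, 43]
```

Gauge axis is at about x 489.6, y −0.6, with the nose seen at z ≈ 95 as expected. In the wrist frame the collar needs about −1.5 mm in x. I'll descend to just above the nose and check.

Call:
{"method": "jog_arm", "body": {
  "deltas": "-0.0015 0 -0.02 0 0 0 0;-0.0015 0 -0.04 0 0 0 0;-0.0015 0 -0.06 0 0 0 0;-0.0015 0 -0.08 0 0 0 0;-0.0015 0 -0.095 0 0 0 0;-0.0015 0 -0.1 0 0 0 0;-0.0015 0 -0.1 0 0 0 0;-0.0015 0 -0.1 0 0 0 0"
}}

```text
clock: 6.42
position: [490.9, -1.9, 123.7]
tcp_rot: [3.141, -0.001, 3.141]
contact_force: [-0.2, -0.6, 0.0]
finger_gap: 0.686
finger_force: 32.9
```

```bash
python3 - <<'E'
from g import *
w=shot("wrist"); sc=shot("scene"); st=state(); pickle.dump((w,sc,st),open("w6.pkl","wb")); print(st["position"],st["contact_force"])
u,v=map(int,proj(sc,(490,0,110)))
a=cv2.resize(w["img"][180:330,156:356],(400,300),interpolation=2); b=cv2.resize(sc["img"][v-48:v+48,u-64:u+64],(400,300),interpolation=2)
cv2.imwrite("pics/d.png",np.hstack([a,b])[:,:,::-1])
E
```

```text
[491.82144866  -2.16008862 124.31764027] [ 0.29585504  0.2729736  -0.26192911]
```

View pics/d.png

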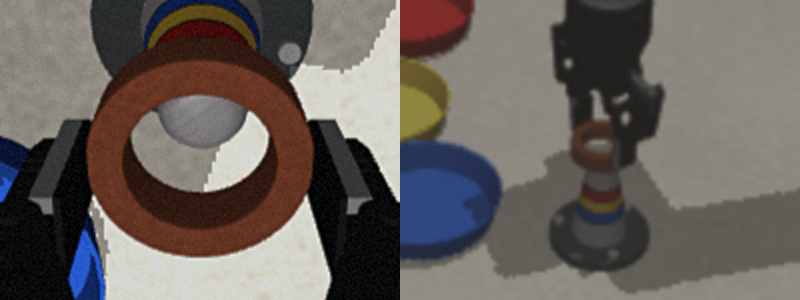

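The collar sits just over the nose and is centred sideways to within about 1 mm (crop u 201 against 203). I'll descend around the nose and watch the force.

Call:
{"method": "jog_arm", "body": {
  "deltas": "0 0.0005 -0.005 0 0 0 0;0 0.0005 -0.01 0 0 0 0;0 0.0005 -0.014 0 0 0 0;0 0.0005 -0.018 0 0 0 0;0 0.0005 -0.018 0 0 0 0;0 0.0005 -0.018 0 0 0 0"
}}

```text
clock: 7.02
position: [491.3, -1.5, 104.9]
tcp_rot: [3.141, -0.001, 3.141]
contact_force: [0.2, 0.6, -1.5]
finger_gap: 0.685
finger_force: 32.9
```

```bash
python3 - <<'E'
from g import *
w=shot("wrist"); st=state(); pickle.dump((w,st),open("w7.pkl","wb")); print(st["position"],st["contact_force"])
cv2.imwrite("pics/e.png",cv2.resize(w["img"][180:330,156:356],(800,600),interpolation=2)[:,:,::-1])
for t in range(5): shot("wrist"); s=state(); print(s["position"].round(1),s["contact_force"].round(1))
E
```

```text
[491.40652971  -1.56425251 105.07089536] [-0.1573491  -0.4003976  -0.37530227]
[491.6  -1.6 105.2] [ 0.9 -0.3 -1.3]
[491.6  -1.6 105.4] [-0.2 -0.2 -1.3]
[491.6  -1.6 105.4] [ 0.1 -0.5  0.4]
[491.6  -1.6 105.4] [-1.  -0.4 -1.2]
[491.6  -1.6 105.4] [ 0.8 -0.3 -1. ]
```

View pics/e.png

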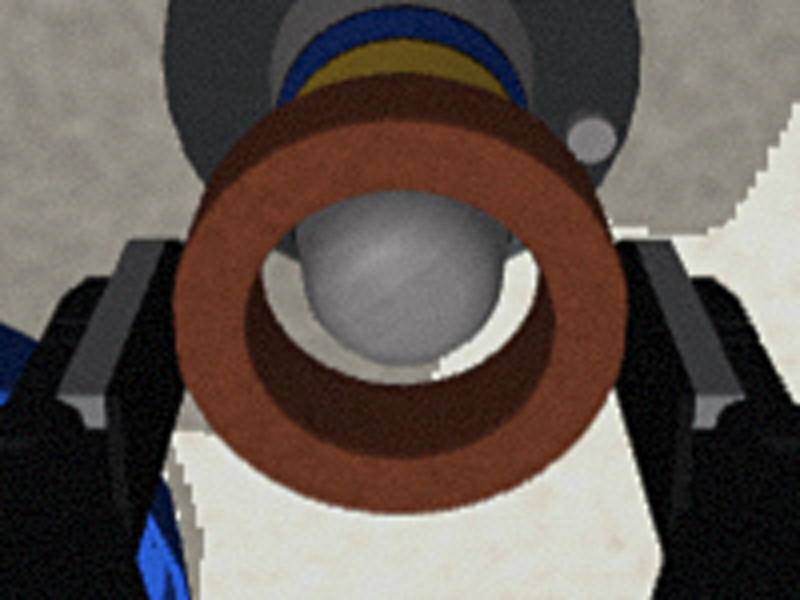

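The nose sits inside the bore with no contact. It is laterally centred (403 against 400) and the bore looks about 41 mm. I'll check the x centring from the edges.

```bash
python3 - <<'E'
from g import *
w,st=pickle.load(open("w7.pkl","rb"))
f=lambda u,v:(156+u/4,180+v/4)
zu=89.9
print("bore far bottom -> c",onz(w,*f(400,385),zu)[0]-20.5, "bore top far",onz(w,*f(400,458),zu+18)[0]-20.5,"bore top near",onz(w,*f(400,191),zu+18)[0]+20.5,"outer far top",onz(w,*f(400,514),zu+18)[0]-30,"outer near top",onz(w,*f(400,119),zu+18)[0]+30,"outer near bottom",onz(w,*f(400,72),zu)[0]+30)
print("gauge: blue/lower line",onz(w,*f(403,5),39)[0]+23,"blue/yel",onz(w,*f(403,38),51)[0]+21,"nose far",[ (onz(w,*f(403,365),z)[0]-14+(z-93)/6) for z in(93,90)])
print("y: gauge",onz(w,*f(403,20),45)[1],onz(w,*f(403,290),93)[1],"collar",onz(w,*f(401,300),zu+12)[1])
E
```

```text
bore far bottom -> c 489.6188774633045 bore top far 488.19026440882516 bore top near 489.9808983123103 outer far top 487.8432620941843 outer near top 490.0093440886932 outer near bottom 490.701056697493
gauge: blue/lower line 489.800112823616 blue/yel 489.964015097135 nose far [np.float64(490.5162962554994), np.float64(492.08474305027505)]
y: gauge -0.04512824561403306 -0.21985277901182332 collar -0.5261585992922408
```

The collar needs about +0.6 mm in x and +0.3 mm in y. I'll descend in steps, watching the force.

Call:
{"method": "jog_arm", "body": {
  "deltas": "0.0006 0.0003 -0.005 0 0 0 0;0.0006 0.0003 -0.01 0 0 0 0;0.0006 0.0003 -0.014 0 0 0 0;0.0006 0.0003 -0.016 0 0 0 0;0.0006 0.0003 -0.018 0 0 0 0;0.0006 0.0003 -0.018 0 0 0 0;0.0006 0.0003 -0.018 0 0 0 0;0.0006 0.0003 -0.018 0 0 0 0"
}}

```text
clock: 7.98
position: [492.2, -1.3, 87.3]
tcp_rot: [-3.142, 0.0, 3.141]
contact_force: [-0.6, -0.1, 0.4]
finger_gap: 0.687
finger_force: 32.9
```

Call:
{"method": "jog_arm", "body": {
  "deltas": "0 0 -0.002 0 0 0 0;0 0 -0.004 0 0 0 0;0 0 -0.005 0 0 0 0;0 0 -0.006 0 0 0 0;0 0 -0.006 0 0 0 0;0 0 -0.006 0 0 0 0;0 0 -0.006 0 0 0 0"
}}

```text
clock: 8.57
position: [491.9, -1.2, 81.3]
tcp_rot: [3.141, -0.0, 3.141]
contact_force: [-0.4, -0.3, -2.0]
finger_gap: 0.685
finger_force: 32.9
```

Call:
{"method": "jog_arm", "body": {
  "deltas": "0 0 -0.001 0 0 0 0;0 0 -0.002 0 0 0 0;0 0 -0.003 0 0 0 0;0 0 -0.004 0 0 0 0;0 0 -0.004 0 0 0 0;0 0 -0.004 0 0 0 0"
}}

```text
clock: 9.07
position: [491.5, -1.1, 77.1]
tcp_rot: [3.141, -0.001, 3.141]
contact_force: [-2.4, 0.8, 0.2]
finger_gap: 0.684
finger_force: 32.9
```

Call:
{"method": "jog_arm", "body": {
  "deltas": "0 0 -0.001 0 0 0 0;0 0 -0.002 0 0 0 0;0 0 -0.002 0 0 0 0;0 0 -0.002 0 0 0 0"
}}

```text
clock: 9.4
position: [491.4, -1.1, 75.2]
tcp_rot: [3.141, -0.002, 3.141]
contact_force: [-2.6, 0.5, 0.6]
finger_gap: 0.687
finger_force: 33.0
```

Call:
{"method": "jog_arm", "body": {
  "deltas": "0 0 -0.001 0 0 0 0;0 0 -0.002 0 0 0 0;0 0 -0.002 0 0 0 0;0 0 -0.002 0 0 0 0"
}}

```text
clock: 9.73
position: [491.6, -1.1, 73.6]
tcp_rot: [3.141, -0.001, 3.141]
contact_force: [-3.8, 0.7, 6.0]
finger_gap: 0.677
finger_force: 33.5
```

The gauge is pushing the collar toward −x, so it sits slightly too far +x. I'll ease up and re-centre.

Call:
{"method": "jog_arm", "body": {
  "deltas": "0 0 0.001 0 0 0 0;0 0 0.0025 0 0 0 0;-0.0005 0.0001 0.0025 0 0 0 0;-0.001 0.0002 0.0025 0 0 0 0;-0.001 0.0002 0.0025 0 0 0 0;-0.001 0.0002 0.0025 0 0 0 0"
}}

```text
clock: 10.23
position: [491.2, -1.1, 75.7]
tcp_rot: [-3.142, 0.0, 3.141]
contact_force: [-2.6, 0.5, -1.2]
finger_gap: 0.683
finger_force: 32.8
```

Call:
{"method": "jog_arm", "body": {
  "deltas": "0 0 -0.0005 0 0 0 0;0 0 -0.001 0 0 0 0;0 0 -0.0015 0 0 0 0;0 0 -0.0015 0 0 0 0;0 0 -0.0015 0 0 0 0;0 0 -0.0015 0 0 0 0"
}}

```text
clock: 10.73
position: [491.3, -1.1, 74.5]
tcp_rot: [-3.141, 0.001, 3.141]
contact_force: [-2.1, 1.6, 3.6]
finger_gap: 0.683
finger_force: 33.2
```

Call:
{"method": "jog_arm", "body": {
  "deltas": "-0.0004 0 0.001 0 0 0 0;-0.0008 0.0002 0.001 0 0 0 0;-0.001 0.0003 0.001 0 0 0 0;-0.001 0.0003 0.0005 0 0 0 0;-0.001 0.0003 0 0 0 0 0;-0.001 0.0003 0 0 0 0 0"
}}

```text
clock: 11.23
position: [490.9, -1.1, 74.4]
tcp_rot: [-3.141, 0.002, 3.141]
contact_force: [-1.4, -0.7, 0.9]
finger_gap: 0.689
finger_force: 33.0
```

Call:
{"method": "jog_arm", "body": {
  "deltas": "0 0 0 0 0 0 0;0 0 0 0 0 0 0"
}}

```text
clock: 11.4
position: [490.8, -1.1, 74.4]
tcp_rot: [-3.141, 0.002, 3.141]
contact_force: [0.3, -0.7, 1.0]
finger_gap: 0.682
finger_force: 33.0
```

Side force is gone. Now I'll press down in small steps.

Call:
{"method": "jog_arm", "body": {
  "deltas": "0 0 -0.0005 0 0 0 0;0 0 -0.001 0 0 0 0;0 0 -0.001 0 0 0 0;0 0 -0.001 0 0 0 0"
}}

```text
clock: 11.73
position: [490.8, -1.1, 73.8]
tcp_rot: [-3.141, 0.002, 3.141]
contact_force: [0.1, -1.3, 5.8]
finger_gap: 0.683
finger_force: 33.4
```

Call:
{"method": "jog_arm", "body": {
  "deltas": "0 0 -0.0004 0 0 0 0;0 0 -0.0008 0 0 0 0;0 0 -0.0008 0 0 0 0;0 0 -0.0008 0 0 0 0"
}}

```text
clock: 12.07
position: [490.9, -1.1, 73.4]
tcp_rot: [-3.141, 0.002, 3.141]
contact_force: [-1.4, -2.0, 9.6]
finger_gap: 0.685
finger_force: 33.8
```

Call:
{"method": "jog_arm", "body": {
  "deltas": "0 -0.0003 0.0006 0 0 0 0;0 -0.0003 0.0006 0 0 0 0;0 -0.0003 0.0006 0 0 0 0"
}}

```text
clock: 12.32
position: [490.8, -1.1, 73.5]
tcp_rot: [-3.141, 0.002, 3.141]
contact_force: [-0.1, 0.5, 6.4]
finger_gap: 0.685
finger_force: 33.5
```

```bash
python3 - <<'E'
from g import *
F=[];P=[];Q=[]
for t in range(14):
    n=("scene","top","wrist")[min(t,2)]; c=shot(n)
    if t==0: sc=c
    if t==2: pickle.dump((sc,c),open("w8.pkl","wb"))
    s=state(); F.append(s["contact_force"]); P.append(s["position"]); Q.append(s["tcp_rot"])
print(np.mean(F,0),np.mean(P,0),np.std(F,0),Q[-1],s["ft_torque"])
u,v=map(int,proj(sc,(490,0,60)))
a=cv2.resize(sc["img"][v-36:v+36,u-36:u+36],(400,400),interpolation=2); b=cv2.resize(c["img"][180:330,181:331],(400,400),interpolation=2)
cv2.imwrite("pics/f.png",np.hstack([a,b])[:,:,::-1])
E
```

```text
[0.3306592  0.11579956 6.24170457] [490.82862536  -1.10532594  73.51158703] [0.42388549 0.32663272 0.59587004] [-3.14138302e+00  1.67283481e-03  3.14066250e+00] [-0.09053333  0.0299329  -0.00558682]
```

View pics/f.png

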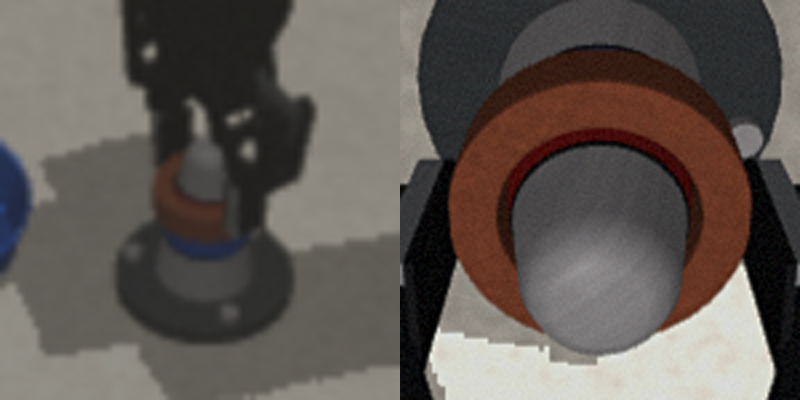

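```bash
python3 - <<'E'
from g import *
sc,w=pickle.load(open("w8.pkl","rb"))
f=lambda u,v:(181+(u-400)*.375,180+v*.375)
def atx(c,u,v,x):
    p,d=ray(c,u,v); return (p+d*(x-p[0])/d[0])[2]
# camera-frame axis: from nose & lower blue line
g=490.0
for g in (489.5,490.3):
  print(g,"outer near bottom z",atx(w,*f(600,52),g-30),"outer near top z",atx(w,*f(600,82),g-30),"bore near top z",atx(w,*f(600,129),g-20),"red top line 75:",atx(w,*f(600,141),g-17),"blue lower line",atx(w,*f(600,44),g-23))
print("collar px width",300*.375/K(w)*(w["position"][2]-75))
# scene: column profile through gauge axis
h=hsv(sc); u0=int(round(proj(sc,(490,-1,45))[0])); 
hx=np.array(sc["position"])[:2]-[490,-1]; hx/=np.linalg.norm(hx)
pt=lambda r,z:proj(sc,(490+hx[0]*r,-1+hx[1]*r,z))
for z,r in((12,50),(39,23),(51,21),(100,0)): print("pred",z,np.round(pt(r,z),1))
for e in(48,52,55,58,61): print("edge",e,"bottom outer row",round(pt(30,e)[1],1))
v0=int(pt(30,58)[1])
print(u0,v0); print([(v,sc["img"][v,u0-3].tolist()) for v in range(v0-14,v0+24)])
E
```

```text
489.5 outer near bottom z 62.85908338323358 outer near top z 77.82623736742148 bore near top z 76.22557020651189 red top line 75: 75.15781120081427 blue lower line 39.22645473957266
490.3 outer near bottom z 60.74583750390474 outer near top z 75.94044037295745 bore near top z 74.62036759511788 red top line 75: 73.61295570531743 blue lower line 37.04424281436715
collar px width 50.029496313991864
pred 12 [265.4 205.2]
pred 39 [266.  192.4]
pred 51 [266.2 189. ]
pred 100 [267.1 171.8]
edge 48 bottom outer row 191.8
edge 52 bottom outer row 190.8
edge 55 bottom outer row 190.0
edge 58 bottom outer row 189.3
edge 61 bottom outer row 188.5
266 189
[(175, [69, 66, 64]), (176, [69, 66, 65]), (177, [69, 67, 66]), (178, [70, 68, 67]), (179, [68, 66, 65]), (180, [62, 58, 57]), (181, [59, 41, 39]), (182, [70, 43, 36]), (183, [76, 49, 39]), (184, [75, 48, 39]), (185, [64, 44, 36]), (186, [60, 42, 35]), (187, [59, 41, 34]), (188, [58, 42, 38]), (189, [43, 43, 57]), (190, [35, 43, 67]), (191, [37, 43, 61]), (192, [57, 56, 59]), (193, [70, 68, 67]), (194, [73, 71, 70]), (195, [72, 71, 69]), (196, [73, 72, 70]), (197, [74, 72, 71]), (198, [72, 71, 69]), (199, [65, 64, 63]), (200, [51, 51, 50]), (201, [48, 48, 47]), (202, [48, 48, 47]), (203, [47, 47, 46]), (204, [46, 46, 46]), (205, [43, 43, 41]), (206, [44, 43, 42]), (207, [58, 56, 53]), (208, [92, 89, 84]), (209, [98, 95, 88]), (210, [97, 94, 88]), (211, [98, 95, 89]), (212, [98, 95, 89])]
```

```bash
python3 - <<'E'
from g import *
from scipy.optimize import brentq
sc,w=pickle.load(open("w8.pkl","rb"))
r=lambda z:(28+(93-z)/3)/2
def row(x,z): return proj(w,(x,-.3,z))[1]
col=w["img"][170:240,256]; hh=hsv(w)[170:240,256]
print([(170+i,*hh[i]) for i in range(0,70)])
for g in(488.5,489.5,490.5):
  o=row(g-r(75),75); o2=row(g-r(39),39)
  print(g,"line75",o,"line39",o2)
  for e in(52,55,58,61,64):
    print("  e",e,"rim row-line75",round(row(g-r(e),e+18)-o,2),"outer bottom row-line39",round(row(g-30,e)-o2,2),"outer top-line39",round(row(g-30,e+18)-o2,2))
E
```

```text
[(170, np.int64(70), np.int64(16), np.int64(48)), (171, np.int64(105), np.int64(20), np.int64(51)), (172, np.int64(90), np.int64(16), np.int64(48)), (173, np.int64(108), np.int64(28), np.int64(46)), (174, np.int64(110), np.int64(17), np.int64(45)), (175, np.int64(75), np.int64(11), np.int64(48)), (176, np.int64(113), np.int64(23), np.int64(44)), (177, np.int64(120), np.int64(5), np.int64(48)), (178, np.int64(130), np.int64(14), np.int64(54)), (179, np.int64(0), np.int64(10), np.int64(73)), (180, np.int64(150), np.int64(3), np.int64(77)), (181, np.int64(30), np.int64(3), np.int64(74)), (182, np.int64(150), np.int64(10), np.int64(75)), (183, np.int64(160), np.int64(11), np.int64(71)), (184, np.int64(30), np.int64(4), np.int64(70)), (185, np.int64(120), np.int64(3), np.int64(77)), (186, np.int64(150), np.int64(3), np.int64(77)), (187, np.int64(150), np.int64(10), np.int64(73)), (188, np.int64(165), np.int64(7), np.int64(74)), (189, np.int64(130), np.int64(10), np.int64(77)), (190, np.int64(0), np.int64(3), np.int64(79)), (191, np.int64(156), np.int64(16), np.int64(78)), (192, np.int64(1
[... 3029 characters left out ...]
0.5
  e 58 rim row-line75 -4.25 outer bottom row-line39 -0.08 outer top-line39 12.88
  e 61 rim row-line75 -0.5 outer bottom row-line39 1.88 outer top-line39 15.36
  e 64 rim row-line75 3.41 outer bottom row-line39 3.91 outer top-line39 17.95
490.5 line75 234.53429380675678 line39 197.91411173209906
  e 52 rim row-line75 -11.37 outer bottom row-line39 -3.63 outer top-line39 8.54
  e 55 rim row-line75 -7.86 outer bottom row-line39 -1.79 outer top-line39 10.86
  e 58 rim row-line75 -4.22 outer bottom row-line39 0.13 outer top-line39 13.27
  e 61 rim row-line75 -0.43 outer bottom row-line39 2.11 outer top-line39 15.79
  e 64 rim row-line75 3.5 outer bottom row-line39 4.17 outer top-line39 18.41
```

The collar is pressed home squarely at about 6.2 N with side force near zero. The TCP height, the rim against the 75 mm line, and the outer top edge against the 39 mm line all put its lower edge at about 58 to 59 mm pressed, roughly 60 mm unloaded, so it is in the yellow band (51–63). Lifting it straight off and going to the yellow basin.

Call:
{"method": "jog_arm", "body": {
  "deltas": "0 0 0.002 0 0 0 0;0 0 0.005 0 0 0 0;0 0 0.01 0 0 0 0;0 0 0.02 0 0 0 0;0 0 0.04 0 0 0 0;0 0 0.07 0 0 0 0;0 0 0.1 0 0 0 0;0 0 0.125 0 0 0 0;0 0 0.13 0 0 0 0;0 0 0.13 0 0 0 0"
}}

```text
clock: 13.85
position: [491.0, -1.2, 205.4]
tcp_rot: [-3.141, 0.005, 3.141]
contact_force: [-0.1, 0.5, -0.6]
finger_gap: 0.684
finger_force: 33.2
```

Call:
{"method": "jog_arm", "body": {
  "deltas": "0.01 -0.03 0 0 0 0 0;0.02 -0.06 0 0 0 0 0;0.03 -0.095 0 0 0 0 0;0.04 -0.13 0 0 0 0 0;0.05 -0.165 0 0 0 0 0;0.06 -0.2 0 0 0 0 0;0.07 -0.23 0 0 0 0 0;0.08 -0.26 0 0 0 0 0;0.087 -0.278 0 0 0 0 0;0.09 -0.285 0 0 0 0 0;0.09 -0.285 0 0 0 0 0;0.09 -0.285 0 0 0 0 0"
}}

```text
clock: 14.85
position: [578.9, -284.7, 201.5]
tcp_rot: [3.139, -0.003, 3.141]
contact_force: [0.5, 0.1, -1.4]
finger_gap: 0.681
finger_force: 33.2
```

```bash
python3 - <<'E'
from g import *
w=shot("wrist"); st=state(); save(w,"w9.png"); pickle.dump((w,st),open("w9.pkl","wb")); print(st["position"],st["tcp_rot"],st["contact_force"],st["finger_gap"])
h=hsv(w); u,v=proj(w,(580,-286.5,34)); print(u,v)
m=comp((h[...,0]>=20)&(h[...,0]<=36)&(h[...,1]>110),(u,v)); b=cv2.boundingRect(hull(m)); print(b)
uc=b[0]+b[2]/2
print("rim left/right y",onz(w,b[0],v,34),onz(w,b[0]+b[2],v,34),"near rim top x",onz(w,uc,b[1],34)[0]+79)
print("ring",look(w,st)[0]["ring"])
E
```

```text
[ 578.90403382 -284.08520228  201.85866827] [ 3.13875718e+00 -3.07096648e-03  3.14142239e+00] [-0.35077676  1.53327026 -0.18882085] 0.6827094806706033
252.78276400100978 176.88588405599876
(182, 101, 146, 124)
rim left/right y [ 579.90324642 -362.74853599   34.        ] [ 580.10298242 -205.3427064    34.        ] near rim top x 580.9825124058674
ring ((255.44512939453125, 253.59324645996094), (109.2006607055664, 114.868896484375), 92.68032836914062)
```

View pics/w9.png

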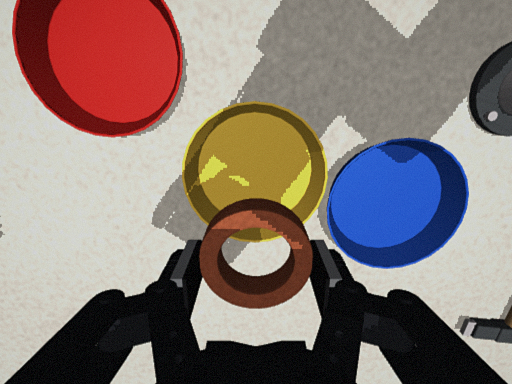

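The yellow basin is centred under the tool at about (581, −284), with a measured rim width of 157 mm against the 158 given. The collar has not slipped. Lowering.

Call:
{"method": "jog_arm", "body": {
  "deltas": "0.0005 0.0015 -0.03 0 0 0 0;0.0005 0.0015 -0.06 0 0 0 0;0.0005 0.0015 -0.09 0 0 0 0;0.0005 0.0015 -0.12 0 0 0 0;0.0005 0.0015 -0.145 0 0 0 0;0.0005 0.0015 -0.162 0 0 0 0;0.0005 0.0015 -0.172 0 0 0 0;0.0005 0.0015 -0.177 0 0 0 0;0.0005 0.0015 -0.178 0 0 0 0;0.0005 0.0015 -0.178 0 0 0 0;0.0005 0.0015 -0.178 0 0 0 0;0.0005 0.0015 -0.178 0 0 0 0"
}}

```text
clock: 15.9
position: [581.4, -285.0, 26.6]
tcp_rot: [-3.14, 0.002, 3.141]
contact_force: [-0.3, 0.3, -0.5]
finger_gap: 0.683
finger_force: 33.2
```

Call:
{"method": "jog_arm", "body": {
  "deltas": "0 0 -0.001 0 0 0 0;0 0 -0.002 0 0 0 0;0 0 -0.003 0 0 0 0;0 0 -0.0035 0 0 0 0;0 0 -0.0035 0 0 0 0;0 0 -0.0035 0 0 0 0;0 0 -0.0035 0 0 0 0"
}}

```text
clock: 16.48
position: [580.6, -284.6, 21.5]
tcp_rot: [3.141, -0.0, 3.141]
contact_force: [-0.3, -0.1, -1.1]
finger_gap: 0.687
finger_force: 33.2
```

Call:
{"method": "jog_arm", "body": {
  "deltas": "0 0 -0.0005 0 0 0 0;0 0 -0.001 0 0 0 0;0 0 -0.001 0 0 0 0;0 0 -0.001 0 0 0 0;0 0 -0.001 0 0 0 0"
}}

```text
clock: 16.9
position: [580.7, -284.6, 21.0]
tcp_rot: [-3.141, 0.0, 3.141]
contact_force: [-1.0, 1.0, 3.6]
finger_gap: 0.685
finger_force: 33.6
```

The collar is resting on the floor. Releasing it and withdrawing.

Call:
{"method": "jog_arm", "body": {
  "deltas": "0 0 0 0 0 0 0.42;0 0 0 0 0 0 0.48;0 0 0 0 0 0 0.55;0 0 0 0 0 0 0.65;0 0 0 0 0 0 0.7;0 0 0 0 0 0 0.7;0 0 0 0 0 0 0.7"
}}

```text
clock: 17.48
position: [580.6, -284.6, 20.5]
tcp_rot: [3.142, -0.0, 3.141]
contact_force: [-0.0, 0.0, 0.8]
finger_gap: 0.848
finger_force: 0.0
```

Call:
{"method": "jog_arm", "body": {
  "deltas": "0 0 0.005 0 0 0 0.7;0 0 0.015 0 0 0 0.7;0 0 0.03 0 0 0 0.7;0 0 0.06 0 0 0 0.7;0 0 0.09 0 0 0 0.7;0 0 0.12 0 0 0 0.7;0 0 0.15 0 0 0 0.7;0 0 0.18 0 0 0 0.7;0 0 0.18 0 0 0 0.7;0 0 0.18 0 0 0 0.7"
}}

```text
clock: 18.32
position: [581.9, -285.4, 204.3]
tcp_rot: [-3.138, 0.005, 3.141]
contact_force: [0.4, -0.4, -0.5]
finger_gap: 0.85
finger_force: 0.0
```

```bash
python3 - <<'E'
from g import *
w=shot("wrist"); t=shot("top"); print(state()["position"],state()["contact_force"],state()["clock"])
cv2.imwrite("pics/z.png",np.hstack([cv2.resize(w["img"],(400,300)),cv2.resize(t["img"],(400,300))])[:,:,::-1])
h=hsv(w); yy,xx=np.mgrid[:384,:512]
r=comp((h[...,0]<14)&(h[...,1]>110)&(h[...,2]>20)&(abs(xx-256)<70)&(yy>100)&(yy<260),(256,185)); e=cv2.fitEllipse(hull(r)); print(e,onz(w,*e[0],13))
E
```

```text
[ 580.02328194 -284.13953512  200.64606962] [-0.15004511  0.25812374 -0.59171812] 18.4167
((256.8324890136719, 167.44363403320312), (51.98422622680664, 52.36082077026367), 176.4718017578125) [ 580.11852874 -284.0173194    13.        ]
```

View pics/z.png

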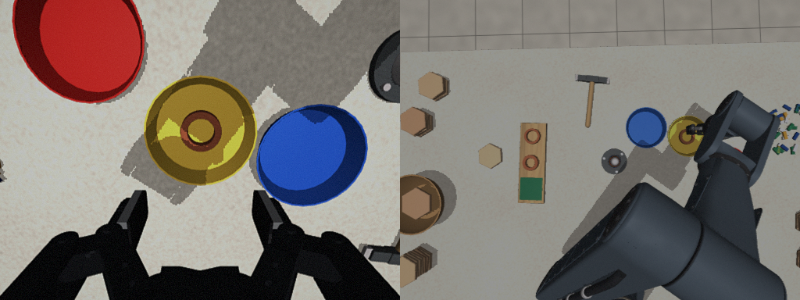

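The collar lies flat and centred in the yellow basin at (580, −284), and everything else is where it was.

```bash
python3 -c "from station import job_done; print(job_done())"
```

```text
the job is handed in; nothing more can be done
None
```

I pressed collar_1 home on the gauge with a steady 6.2 N (briefly 9.6 N on the way in, under the 12 N limit), read the yellow band, set it down flat in the yellow basin and handed the job in at about 18 s.

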